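# Back the strip feeder off one notch

## Task

The strip feeder has fed its aluminium strip one notch too far. With a fingertip, swing the red-knobbed pawl up out of the ratchet wheel and over to its rest, push the star handle's yellow ball back (to the left, toward the pawl's pivot) by one tooth of the wheel, and swing the pawl back down so that it sits home in the next tooth gap. Only push, gently: grip nothing, and leave the other things on the table where they lie.

Things in the scene. Friction and masses are not known exactly. Their poses are not given: they have to be found in the camera images.
- strip_feeder: Blue bench feeder, fixed; place and yaw vary. Origin: on the table under the wheel's axle. x points away from the robot along the axle, y to the left in the wheel's plane, z up. Base plate 150 (x) x 260 (y) x 12 mm. The steel ratchet wheel (12 teeth, 124 mm across, 12 mm thick, at feeder x = 0) turns on an axle 110 mm above the table. No fixed part is higher than 140 mm above the table.
- yellow_ball (a point): Centre of the yellow ball (22 mm across) on the upper spoke (9 mm rod) of the four-spoke star handle, fixed to the wheel: 88 mm from the axle, about 195 mm above the table, at feeder x = -49 mm (nearer the robot than wheel and pawl). The other balls are black. The spoke leans about 12 degrees right of upright (feeder -y) at the start, 15 degrees left (+y) one notch back. Moves with the wheel.
- wheel_axle (a point): Point on the wheel's axle in the plane of the star handle (feeder x = -49 mm, y = 0), 110 mm above the table; the yellow ball circles about it.
- red_knob (a point): Centre of the red ball knob (22 mm across) on the pawl's finger stem, a 9 mm rod; 80 mm from the pivot, at feeder x = 0. With the pawl down the stem leans 23 degrees to the right of upright (feeder -y), the knob 200 mm above the table; lifted, it swings to the left (feeder +y), and at the stop leans 34 degrees to the left, the knob 192 mm up. Moves with the pawl.
- pawl_pivot (a point): Axis of the pawl's pivot, parallel to the axle: at feeder x = 0, 90 mm left of the axle (feeder +y), 126 mm above the table. With the pawl down its red arm runs from here to the right, rising 28 degrees, 70 mm to its nose in the teeth; the arm's top is at most 168 mm above the table.
- wheel (a joint): Angle of wheel and handle, rad. 0: a tooth face touches the seated pawl's nose; positive: forward (top to the right, feeder -y); negative: backward (top to the left). Starts at 0.02 to 0.09. Teeth are 0.524 apart: one notch back the next face meets the pawl at -0.524, and about 0.15 short of that the pawl still sits home. Needs about 1.2 N at the ball, stays where left. A seated pawl blocks it backward.
- pawl (a joint): Angle of the pawl, rad. 0: down, nose home in a tooth gap; grows as the knob swings left and the nose lifts; 1.0: at its stop. The nose clears the teeth above 0.25. It topples by its weight: let go below about 0.3 it falls onto the wheel, above about 0.6 it falls back to the stop and stays. Under 1 N at the knob. Lying on a tooth's sloping back it reads up to 0.2.
- screwdriver_yellow: Bystander, leave alone: yellow screwdriver, 230 mm long, lying on the table.
- tape_roll: Bystander, leave alone: roll of masking tape, 104 mm across, 25 mm high.
- sanding_block: Bystander, leave alone: dark foam sanding block, 67 x 99 x 24 mm.
- spring_clamp_2: Bystander, leave alone: black and orange spring clamp, 108 mm long, 22 mm high.
- rivet_tin: Bystander, leave alone: round blue tin with cream lid, 70 mm across, 44 mm high, standing near the feeder.
- alu_block: Bystander, leave alone: bare aluminium block, 50 x 70 x 25 mm.
- marker_black: Bystander, leave alone: black marker pen, 130 mm long, 18 mm high, lying before the feeder.
- led_module: Bystander, leave alone: small white LED module, 93 x 19 x 13 mm, lying before the feeder.

How it is judged (in metres and radians):
On the way, in this order (a step that is already met when the one before it is completed fails the run):
1. the pawl is swung up out of the teeth and over to its rest while the wheel is still at its first notch (value of joint pawl above 0.85 rad and value of joint wheel above -0.15 rad), for 0.1 s.
2. the wheel has been pushed back one notch (value of joint wheel between -0.57 and -0.25 rad), for 0.2 s.
At the end, for the whole second after the job is handed in: The wheel rests one notch back, between -0.57 and -0.25 rad (tooth face against the pawl at -0.524, the rest is play), and the pawl sits in that gap, its joint below 0.09 rad; wheel at rest (all of step 2 and value of joint pawl below 0.09 rad and velocity of joint wheel between -0.05 and 0.05 rad/s); the robot touches nothing.
It fails at once if the wheel was fed forward by nearly another notch (value of joint wheel above 0.45 rad).
It fails at once if the wheel was turned back two notches (value of joint wheel below -1 rad).
It fails at once if the handle was gripped or forced (over 35 N) (contact force between the fingers and wheel above 35 N).
It fails at once if the pawl was gripped or forced (over 35 N) (contact force between the fingers and pawl above 35 N).
It fails at once if a bystander was moved more than 20 mm or lifted (distance of any of screwdriver_yellow, tape_roll, sanding_block, spring_clamp_2, rivet_tin, alu_block, marker_black, led_module from where it was at the start of the episode above 0.02 m).
It also fails if it takes over 51 s, if anything falls off the work surface, if the arm or the gripper's body presses on something with over 40 N, if the wrist force passes 120 N, or if a joint passes its speed limit or range.

## Robot

A 6-joint arm with a two-finger parallel gripper is mounted at the origin on a cart in front of the work surface, level with it; the furniture and walls round the work are solid. World frame = base frame: x ahead of the robot, y to its left, z up, the work surface at z = 0. Lengths are in m, angles in degrees, forces in N, time in s.
With the tool pointing down it reaches from about 0.35 to 0.875 m from the base axis. Payload 4.2 kg.
Tool frame: the origin (TCP) lies between the finger pads; the fingertips stand 25 mm ahead of it and the grasp point (between the pads) lies 6 mm ahead of it (arm.tip_reach is the distance from the TCP to the fingertips, in m); z points along the fingers, y is the line along which they close (so a half turn about z gives the same grasp; the last joint's range is limited). The gripper opens to 87 mm and grips with 3 to 60 N. Pads are 19 mm wide; open, the fingers measure 117 mm over their backs; the gripper's body (75 mm by 190 mm) begins 51 mm behind the grasp point.
Start: joints at [-54.11, 22.042, 0.453, 0, -68.411, -14.817], TCP at [0.225, -0.583, 0.248] pointing down, gripper open.
Joint ranges: [-179.83, 179.83], [-69.29, 118.12], [-61.27, 80.66], [-181.25, 117.63], [-171.15, -9.14], [-177.46, 177.46]. Speed limits (degrees/s): [159.86, 159.86, 180, 180, 180, 180].

## Interface

Orientations are given as [roll, pitch, yaw] about the fixed x, y, z axes, in that order (R = Rz(yaw) Ry(pitch) Rx(roll)).
In Python, from plant import arm gives the robot as it stands.
- The arm moves only by the tool jog_arm, never from a script. Its argument "increments" is a list of rows, each a list of 7 numbers: the turn, a rotation vector about the tool's x, y, z in rad, then the shift along the tool's x, y, z in mm, then the closure, from 0 (fully open) to 1 (shut). A call has 1 to 12 rows; each row is the pose to reach, as a shift and turn from the pose commanded when the call began, along the tool's axes at that moment; what a row does not reach only later rows make up. A row lasts 1/12 s, in which the tool goes at most 41.7 mm and 7.16 degrees, less where a joint would pass 70% of its speed; a pose out of reach is approached as far as the arm can. A call with a gripper value outside its range is refused whole. The fingers move at their own pace and stop on an object; "squeeze" is the grip in N (left out, the last holds). Time passes only in rows, so rows that repeat a pose let the fingers close. It gives the time, the measured TCP pose, the force, the opening and the grip force at its end, in the units of the state.
- arm.read_state(): the state, without advancing time (a new reading comes with each control period).
- arm.camera(name): name is "scene" or "top"; returns (picture, depth): 384x512x3 uint8, red, green, blue; 384x512 float32, m along the optical axis (not along the pixel's ray), 0 where there is no reading.
- arm.camera_params(name): a dict with "fovy" (degrees; the focal length in pixels is half the picture's height over the tangent of half this angle, whatever the lens; pixels are square), "cx", "cy" (the principal point, pixels), "R" (3x3) and "t" (3): a world point X has camera coordinates R X + t. Camera axes: x right, y down, z forward; pixel columns grow to the right and rows downward; lengths in m; the calibration is good to about 2 mm. A picture is of the moment at which its call begins. camera_params takes no time and is no camera call.
- arm.hand_in(): hands the job in; it is judged then, once.
The state is a dict: "t": time; "joint_pos": joint angles; "qd": joint speeds; "tau": joint torques, N m; "tool_pos": TCP position; "ee_rot": TCP orientation; "contact_force": force on the tool from outside, world axes, zero at the start; "torque": the same for the moment, N m; "finger_gap": opening from 0.0 (shut) to 1.0 (fully open); "grip_force": force on a finger pad.
Only numpy, scipy, OpenCV 4.12 (cv2) and the standard library are available. Lean on these libraries where they do the work, as an engineer would, in place of code of your own. Each camera call takes 0.05 s, during which the arm holds its last target. There are 200 camera calls.

## Working session

There is one attempt and no reset: what is moved stays moved. The work goes in short steps, Python scripts to look and compute and a tool call to move; the robot and the scene stay as the last step left them, time stands still between calls to the robot, and variables do not carry over. Pictures are saved under pics/ and viewed, at most 10 in all, crops included, and the job is handed in when it is done.

Besides the shell and the picture viewer there is one more tool, called after "Request:" by a JSON object that holds its "api" and its "payload". jog_arm: Moves the arm, as the interface text tells. Its arguments: {"type":"object","properties":{"increments":{"type":"array"},"squeeze":{"type":"number"}},"required":["increments"]}

```bash
mkdir -p pics; ls
python3 - <<'E'
from plant import arm
import cv2,numpy as np
for n in("scene","top"):
    p,d=arm.camera(n); np.savez(f"{n}0.npz",p=p,d=d)
    cv2.imwrite(f"pics/{n}0.png",p[:,:,::-1])
    c=arm.camera_params(n);print(n,c)
print(arm.read_state(),arm.tip_reach)
E
```

```text
pics
scene {'fovy': 44.45402572158181, 'cx': 259.5885948968985, 'cy': 187.36016744569034, 'R': array([[ 0.5740942 , -0.81876645,  0.00611156],
       [-0.42347373, -0.30329872, -0.85362749],
       [ 0.70077517,  0.4874745 , -0.52084812]]), 't': array([-0.3512804 ,  0.38628767,  1.21484465])}
top {'fovy': 42.11707892807112, 'cx': 248.74905322201272, 'cy': 193.61667683121212, 'R': array([[-0.00284351, -0.99993177, -0.01132964],
       [-0.98075693,  0.00500033, -0.19516874],
       [ 0.19521208,  0.01055666, -0.98070424]]), 't': array([0.00985825, 0.61578356, 1.81884183])}
{'t': 0.1, 'joint_pos': array([-5.41097105e+01,  2.20867573e+01,  3.86744523e-01, -2.54954939e-02,
       -6.84102146e+01, -1.48163308e+01]), 'qd': array([-0.14670626, -0.14176707,  0.26727347,  0.17939157,  0.09882926,
        0.04762647]), 'tau': array([-3.78606037e-04, -3.91689456e+01,  1.87934643e+01,  4.23189595e+00,
        1.34730869e-02, -6.18108879e-05]), 'tool_pos': array([ 0.22457232, -0.58273344,  0.24655834]), 'ee_rot': array([ 1.79887378e+02, -5.28691525e-03, -1.58935440e+02]), 'contact_force': array([-0.56126632,  0.61253445, -0.31041539]), 'torque': array([0.01443376, 0.00054508, 0.01885654]), 'grip_force': 0.0, 'finger_gap': 0.9995397770530603} 0.025
```

View pics/scene0.png

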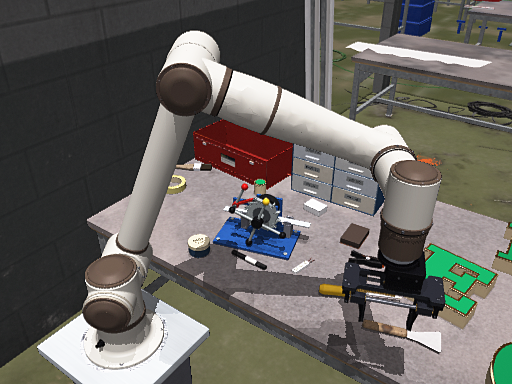

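View pics/top0.png

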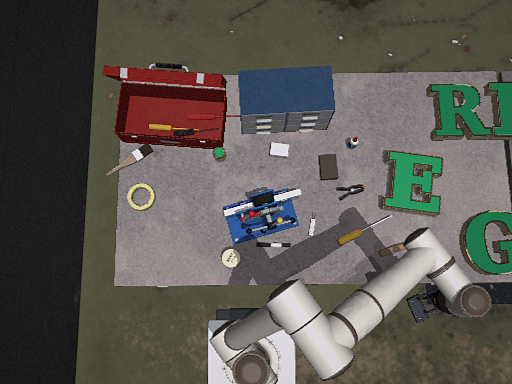

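The scene view shows the feeder around (262,220), with the red knob at about (244,186) and the yellow ball at about (266,201). In the top view the feeder is at (262,213). I'll enlarge both views and measure the colour blobs.

```bash
cat > h.py <<'E'
import numpy as np,cv2
from plant import arm
def pt(n,u,v,z):
    c=arm.camera_params(n);f=192/np.tan(np.radians(c['fovy']/2))
    return c['R'].T@(np.array([(u-c['cx'])*z/f,(v-c['cy'])*z/f,z])-c['t'])
def ray(n,u,v):
    c=arm.camera_params(n);f=192/np.tan(np.radians(c['fovy']/2))
    r=c['R'].T@np.array([(u-c['cx'])/f,(v-c['cy'])/f,1.]);return -c['R'].T@c['t'],r
def athz(n,u,v,h):
    o,r=ray(n,u,v);return o+r*(h-o[2])/r[2]
def proj(n,X):
    c=arm.camera_params(n);f=192/np.tan(np.radians(c['fovy']/2))
    x=c['R']@X+c['t'];return x[:2]/x[2]*f+[c['cx'],c['cy']]
def blobs(n,p,d,box):
    x0,y0,x1,y1=box;hsv=cv2.cvtColor(p,cv2.COLOR_RGB2HSV);out=[]
    H,S,V=[hsv[...,i].astype(int) for i in range(3)]
    for name,m in(("red",((H<6)|(H>174))&(S>150)&(V>90)),("yel",(H>20)&(H<32)&(S>150)&(V>100))):
        m=m.astype(np.uint8);mm=np.zeros_like(m);mm[y0:y1,x0:x1]=m[y0:y1,x0:x1]
        k,l,s,c=cv2.connectedComponentsWithStats(mm)
        for i in range(1,k):
            if s[i,4]>5:
                z=np.median(d[l==i]);print(n,name,s[i],c[i].round(1),z.round(3),pt(n,*c[i],z).round(4))
def crop(n,p,box,k,f):
    x0,y0,x1,y1=box;cv2.imwrite(f,cv2.resize(p[y0:y1,x0:x1,::-1],None,fx=k,fy=k,interpolation=cv2.INTER_CUBIC))
E
python3 - <<'E'
from h import *
B={"scene":(205,170,320,265),"top":(215,180,310,250)}
for n in B:
    z=np.load(n+"0.npz");blobs(n,z['p'],z['d'],B[n]);crop(n,z['p'],B[n],6 if n=="scene" else 8,f"pics/{n}0c.png")
E
```

```text
scene red [287 173   4   3   7] [288.6 173.7] 1.918 [0.9496 0.0924 0.0139]
scene red [239 174  10   5  14] [243.3 175.6] 1.88 [0.8142 0.2217 0.0251]
scene red [241 183   7   7  30] [244.3 186.1] 1.463 [ 0.5137 -0.0091  0.2056]
scene red [232 198  21  10  66] [241.8 201.8] 1.5 [0.5131 0.0011 0.1435]
scene yel [263 198   7   7  35] [265.8 201. ] 1.403 [ 0.4903 -0.1063  0.1993]
top red [245 211  14   9  49] [252.2 214. ] 1.724 [ 0.5163 -0.0057  0.1998]
top red [240 217   4   4  10] [241.7 218.6] 1.787 [0.51   0.0322 0.1343]
top yel [277 218   6   5  25] [279.4 220. ] 1.714 [ 0.4944 -0.0992  0.2041]
```

View pics/scene0c.png

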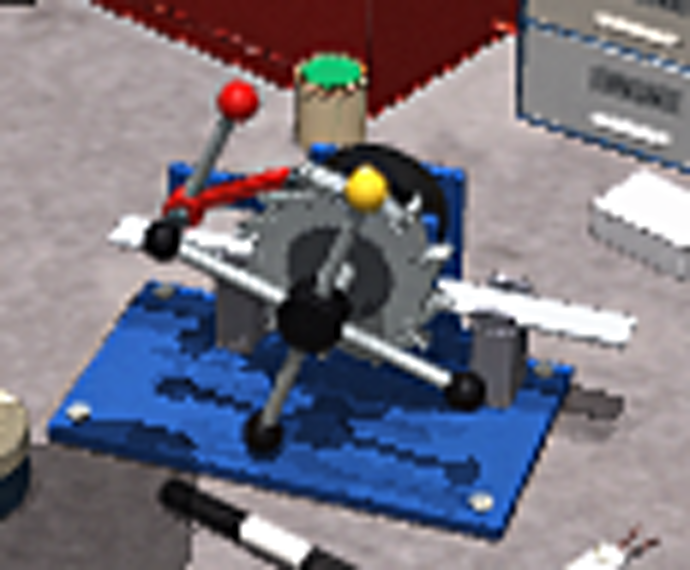

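View pics/top0c.png

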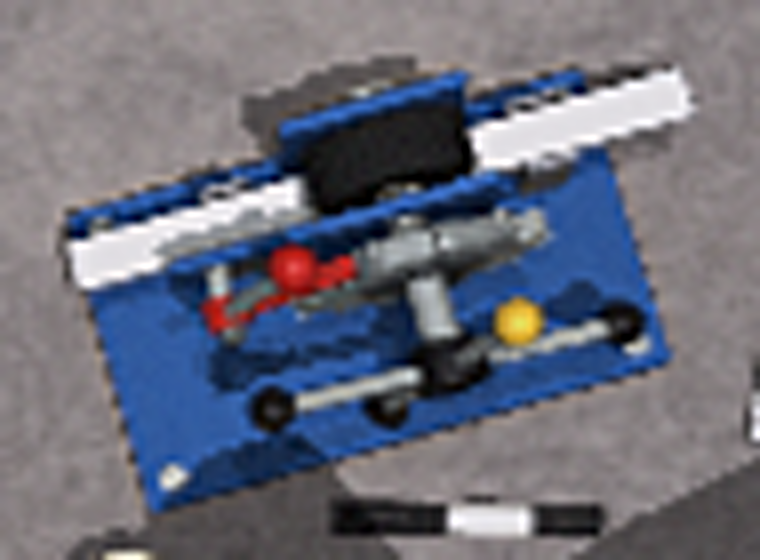

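The scene crop shows the pawl down with the knob at (244.2,186.2), the ball at (265.7,201.1) and the plate's front corners. The top crop shows the knob at (251.4,213.1), the ball at (279.4,219.7) and a yaw of roughly +16°. Next is a fit of the feeder pose.

```bash
cat >> h.py <<'E'
def W(P,X):
    c,s=np.cos(P[2]),np.sin(P[2]);return np.array([P[0]+c*X[0]-s*X[1],P[1]+s*X[0]+c*X[1],X[2]])
def knobF(a): 
    th=np.radians(23)-a;return np.array([0,.09-.08*np.sin(th),.126+.08*np.cos(th)])
def ballF(l): return np.array([-.049,-.088*np.sin(l),.11+.088*np.cos(l)])
E
python3 - <<'E'
from h import *
from scipy.optimize import least_squares as ls
z=np.load("scene0.npz")
obs=[("scene","k",244.25,186.15),("scene","b",265.75,201.05),("top","k",251.4,213.1),("top","b",279.4,219.8)]
def res(q):
    r=[]
    for n,w,u,v in obs: r+=list(proj(n,W(q,knobF(0) if w=="k" else ballF(q[3])))-[u,v])
    return r
s=ls(res,[.5,-.06,.29,.2]);print(s.x,np.degrees(s.x[2:]),np.array(s.fun).round(2))
P=s.x
for nm,X in dict(piv=[0,.09,.126],axle=[-.049,0,.11],fl=[-.075,.13,.012],fr=[-.075,-.13,.012],br=[.075,-.13,.012],bl=[.075,.13,.012]).items():
    print(nm,W(P,X).round(4),[((proj(n,W(P,X))+.5-o)*k).round(0) for n,o,k in(("scene",(205,170),6),("top",(215,180),8))])
np.save("P.npy",P)
print(W(P,knobF(0)),W(P,knobF(1.)),W(P,ballF(P[3])),W(P,ballF(np.radians(-14))))
E
```

```text
[ 0.53639396 -0.05985261  0.28121503  0.32759453] [16.11243461 18.76978391] [-0.18  0.15 -0.26  0.02  0.11 -0.19  0.25 -0.19]
piv [0.5114 0.0266 0.126 ] [array([185., 207.]), array([230., 312.])]
axle [ 0.4893 -0.0735  0.11  ] [array([312., 314.]), array([452., 365.])]
fl [0.4283 0.0442 0.012 ] [array([ 70., 441.]), array([199., 521.])]
fr [ 0.5004 -0.2056  0.012 ] [array([532., 545.]), array([722., 368.])]
br [ 0.6445 -0.1639  0.012 ] [array([604., 380.]), array([629.,  73.])]
bl [0.5724 0.0859 0.012 ] [array([172., 291.]), array([112., 222.])]
[ 0.52009184 -0.00341853  0.19964039] [0.49890691 0.06991863 0.19209118] [ 0.49717693 -0.10065443  0.19332008] [ 0.48341051 -0.05299838  0.19538602]
```

Run:
```python
from h import *
from scipy.optimize import least_squares as ls
c=lambda n,x,y:((x/6-.5+205,y/6-.5+170) if n=="scene" else (x/8-.5+215,y/8-.5+180))
T=[("scene","k",238,100),("scene",0,366,188),("scene",1,465,391),("scene",2,263,437),("scene",3,163,238),
("top","k",295,267),("top",0,519,321),("top",1,622,322),("top",3,272,408),("scene","p",185,207),("top","p",219,316)]
def res(q,verb=0):
    r=[]
    for n,w,x,y in T:
        X=knobF(0) if w=="k" else np.array([0,.09,.126]) if w=="p" else ballF(q[3]+w*np.pi/2)
        r.append(proj(n,W(q,X))+q[4:6]*0-c(n,x,y))
    return np.array(r) if verb else np.ravel(r)
s=ls(res,[.5,-.06,.29,.2],loss="soft_l1",f_scale=.5);P=s.x
print(P,np.degrees(P[2:]));
for t,r in zip(T,res(P,1)): print(t[:2],r.round(2))
np.save("P.npy",P)
print(W(P,knobF(0)),W(P,knobF(1.)),W(P,ballF(P[3])),W(P,ballF(np.radians(-14))))
```

```text
Traceback (most recent call last):
ValueError: operands could not be broadcast together with shapes (2,) (0,)
```

```bash
cat > fit.py <<'E'
from h import *
from scipy.optimize import least_squares as ls
c=lambda n,x,y:((x/6-.5+205,y/6-.5+170) if n=="scene" else (x/8-.5+215,y/8-.5+180))
T=[("scene","k",238,100),("scene",0,366,188),("scene",1,465,391),("scene",2,263,437),("scene",3,163,238),
("top","k",295,267),("top",0,519,321),("top",1,622,322),("top",3,272,408),("scene","p",185,207),("top","p",219,316)]
def res(q,verb=0):
    r=[]
    for n,w,x,y in T:
        X=knobF(0) if w=="k" else np.array([0,.09,.126]) if w=="p" else ballF(q[3]+w*np.pi/2)
        r.append(proj(n,W(q,X))-c(n,x,y))
    return np.array(r) if verb else np.ravel(r)
s=ls(res,[.5,-.06,.29,.2],loss="soft_l1",f_scale=.5);P=s.x
print(P,np.degrees(P[2:]));
for t,r in zip(T,res(P,1)): print(t[:2],r.round(2))
np.save("P.npy",P)
print(W(P,knobF(0)),W(P,knobF(1.)),W(P,ballF(P[3])),W(P,ballF(np.radians(-14))))
E
python3 fit.py
```

```text
[ 0.53659326 -0.05953926  0.28148638  0.32411143] [16.12798148 18.57021721]
('scene', 'k') [-0.14  0.07]
('scene', 0) [-0.15  0.13]
('scene', 1) [-0.14 -0.32]
('scene', 2) [-0.12 -1.17]
('scene', 3) [-0.28  0.16]
('top', 'k') [ 0.04 -0.02]
('top', 0) [ 0.1  -0.05]
('top', 1) [ 0.14 -0.02]
('top', 3) [0.24 0.07]
('scene', 'p') [-0.1   0.02]
('top', 'p') [ 1.34 -0.5 ]
[ 0.52027582 -0.0031096   0.19964039] [0.49907099 0.07022181 0.19209118] [ 0.49730663 -0.10007276  0.1934182 ] [ 0.48360795 -0.0526994   0.19538602]
```

The fit is consistent: residuals are under 0.3 px, the yaw is 16.1° and the ball leans 18.6°. I'll close the gripper and travel toward a point above the right side of the knob, turning the tool x along the feeder's y.

Request:
{"api": "jog_arm", "payload": {"increments": [[0,0,-0.09,-30,24,-10,1],[0,0,-0.18,-60,49,-20,1],[0,0,-0.27,-90,73,-30,1],[0,0,-0.36,-120,98,-40,1],[0,0,-0.45,-150,122,-52,1],[0,0,-0.54,-180,147,-52,1],[0,0,-0.63,-210,171,-52,1],[0,0,-0.72,-240,196,-52,1],[0,0,-0.81,-270,220,-52,1],[0,0,-0.9,-300,245,-52,1],[0,0,-0.99,-330,269,-52,1],[0,0,-1.08,-360,294,-52,1]], "squeeze": 10}}

```text
t: 1.1
tool_pos: [0.4552, -0.1775, 0.2994]
ee_rot: [180.0, 0.0, -96.8]
contact_force: [0.6, -0.2, 0.0]
finger_gap: 0.174
grip_force: 0.0
```

```bash
cat >> h.py <<'E'
from scipy.spatial.transform import Rotation as Ro
def plan(F,z,yaw=None):
    "shift (mm, tool axes) and turn from the present pose to feeder point F, TCP height z"
    P=np.load("P.npy");s=arm.read_state();R=Ro.from_euler('xyz',s['ee_rot'],degrees=True)
    if yaw is None: yaw=np.degrees(P[2])-90
    G=Ro.from_euler('xyz',[180,0,yaw],degrees=True)
    t=W(P,[F[0],F[1],z])
    c,n=np.cos(P[2]),np.sin(P[2]);d=s['tool_pos'][:2]-P[:2]
    print("t",round(s['t'],2),"F now",np.round([c*d[0]+n*d[1],-n*d[0]+c*d[1],s['tool_pos'][2]],4),"rot",s['ee_rot'].round(2),"f",s['contact_force'].round(1),"gap",round(s['finger_gap'],3))
    print("shift",(R.inv().apply(t-s['tool_pos'])*1000).round(1),"turn",(R.inv()*G).as_rotvec().round(4))
E
python3 -c "
from h import *
plan((0,.015),.3)"
```

```text
t 1.1 F now [-0.1109 -0.0907  0.2994] rot [ 1.7998e+02  1.0000e-02 -9.6790e+01] f [ 0.6 -0.2  0. ] gap 0.174
shift [-140.6  -61.    -0.6] turn [ 2.000e-04  2.000e-04 -3.999e-01]
```

Request:
{"api": "jog_arm", "payload": {"increments": [[0,0,-0.09,-35,-15,0,1],[0,0,-0.18,-70,-30,0,1],[0,0,-0.27,-105,-45,0,1],[0,0,-0.36,-130,-57,0,1],[0,0,-0.4,-140,-61,0,1],[0,0,-0.4,-140,-61,0,1]]}}

```text
t: 1.6
tool_pos: [0.5334, -0.046, 0.2986]
ee_rot: [179.9, 0.0, -73.9]
contact_force: [-0.5, 1.0, -0.6]
finger_gap: 0.004
grip_force: 0.0
```

```bash
python3 -c "
from h import *
plan((0,.015),.213)"
```

```text
t 1.6 F now [0.0007 0.0139 0.2986] rot [ 1.7992e+02  2.0000e-02 -7.3930e+01] f [-0.5  1.  -0.6] gap 0.004
shift [-1.1  0.6 85.6] turn [ 0.0015  0.0004 -0.0009]
```

Request:
{"api": "jog_arm", "payload": {"increments": [[0,0,0,0,0,30,1],[0,0,0,0,0,55,1],[0,0,0,0,0,72,1],[0,0,0,0,0,82,1],[0,0,0,0,0,86,1],[0,0,0,0,0,86,1]]}}

```text
t: 2.1
tool_pos: [0.5322, -0.0487, 0.2132]
ee_rot: [179.9, -0.0, -74.2]
contact_force: [-0.6, -0.9, 1.0]
finger_gap: 0.007
grip_force: 0.0
```

```bash
python3 -c "
from h import *
plan((0,.115),.213)
B=(195,120,325,250)
p,d=arm.camera('scene');blobs('scene',p,d,(205,170,320,265));crop('scene',p,B,4,'pics/s1.png')"
```

```text
t 2.1 F now [-0.0012  0.0116  0.2132] rot [179.92  -0.   -74.21] f [-0.6 -0.9  1. ] gap 0.007
shift [-1.034e+02 -6.000e-01  1.000e-01] turn [ 0.0014 -0.0001 -0.0059]
scene red [234 170   4   3   7] [235.3 171.3] 1.908 [0.8217 0.2679 0.0262]
scene red [287 173   4   3   8] [288.8 173.6] 1.918 [0.9497 0.0916 0.0145]
scene red [241 185   6   5  15] [243.5 186.9] 1.463 [ 0.5106 -0.0082  0.2039]
scene red [249 198   4   4   9] [250.4 199.7] 1.484 [ 0.521  -0.0273  0.1582]
scene red [232 200  14   8  44] [238.6 202.8] 1.506 [0.51   0.0117 0.1374]
scene yel [263 198   7   7  40] [265.7 201. ] 1.405 [ 0.4919 -0.1049  0.1981]
```

View pics/s1.png

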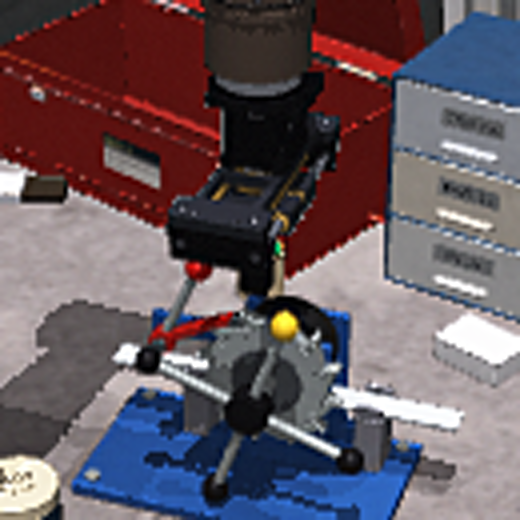

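The crop shows the fingertip to the right of the knob at about (250,290), with the knob at (198,268), and nothing disturbed. I'll push the knob left.

Request:
{"api": "jog_arm", "payload": {"increments": [[0,0,0,-8,0,0,1],[0,0,0,-16,0,0,1],[0,0,0,-24,0,0,1],[0,0,0,-32,0,0,1],[0,0,0,-40,0,0,1],[0,0,0,-48,0,0,1],[0,0,0,-56,0,0,1],[0,0,0,-64,0,0,1],[0,0,0,-72,0,0,1],[0,0,0,-80,0,0,1],[0,0,0,-88,0,0,1],[0,0,0,-92,0,0,1]]}}

```text
t: 3.15
tool_pos: [0.5073, 0.0416, 0.2136]
ee_rot: [-180.0, 0.0, -74.1]
contact_force: [0.7, 0.9, -0.1]
finger_gap: 0.005
grip_force: 0.0
```

```bash
python3 -c "
from h import *
plan((0,.115),.213)
p,d=arm.camera('scene');blobs('scene',p,d,(205,170,320,265))
P=np.load('P.npy');print([proj('scene',W(P,knobF(a))).round(1) for a in (0,.85,.9,1.)],proj('scene',W(P,ballF(P[3]))))"
```

```text
t 3.15 F now [-1.000e-04  1.053e-01  2.136e-01] rot [-1.800e+02  1.000e-02 -7.409e+01] f [ 0.7  0.9 -0.1] gap 0.005
shift [-9.7 -0.   0.6] turn [-0.0001  0.0001 -0.0038]
scene red [238 170  11   9  25] [242.2 174. ] 1.882 [0.8154 0.228  0.0295]
scene red [256 170   5   7  17] [257.9 172.4] 1.816 [0.8071 0.1454 0.0681]
scene red [287 173   4   3   8] [288.8 173.6] 1.921 [0.9526 0.0933 0.0126]
scene red [250 178   6   3   8] [252.  179.1] 1.856 [0.8111 0.1765 0.0255]
scene red [219 182   5   6  20] [221.6 184.4] 1.487 [0.4912 0.0637 0.1972]
scene red [234 197   2   8  11] [234.5 200.5] 1.504 [0.5041 0.0234 0.145 ]
scene red [237 202   3   6  11] [237.5 204.1] 1.511 [0.5094 0.0157 0.1312]
scene yel [263 198   7   7  36] [265.7 201.1] 1.403 [ 0.4901 -0.1063  0.1991]
[array([244. , 186.2]), array([224.6, 183.1]), array([223.6, 183.4]), array([221.6, 184.1])] [265.35070465 200.96431133]
```

The knob is at its stop: it was seen at (221.6,184.4) and predicted at (221.6,184.1) for 1.0 rad. The ball has not moved. I'll back off, rise and go to the right of the yellow ball.

Request:
{"api": "jog_arm", "payload": {"increments": [[0,0,0,15,0,0,1],[0,0,0,20,0,-25,1],[0,0,0,25,0,-50,1],[0,0,0,45,8,-68,1],[0,0,0,75,20,-70,1],[0,0,0,110,35,-70,1],[0,0,0,145,45,-70,1],[0,0,0,170,49,-70,1],[0,0,0,180,49,-70,1],[0,0,0,180,49,-70,1]]}}

```text
t: 4.03
tool_pos: [0.5097, -0.1479, 0.2832]
ee_rot: [180.0, -0.0, -74.3]
contact_force: [0.4, -0.1, 0.9]
finger_gap: 0.005
grip_force: 0.0
```

```bash
python3 -c "
from h import *
plan((-.049,-.075),.210)
p,d=arm.camera('scene');blobs('scene',p,d,(205,175,320,265))"
```

```text
t 4.03 F now [-0.0503 -0.0774  0.2832] rot [ 1.7997e+02 -1.0000e-02 -7.4330e+01] f [ 0.4 -0.1  0.9] gap 0.005
shift [-2.5 -1.4 73.2] turn [ 0.0005 -0.0002 -0.008 ]
scene red [240 175   9   4  12] [244.3 176.1] 1.876 [0.8124 0.2151 0.0258]
scene red [256 175  10   5  23] [260.3 177. ] 1.82 [0.8076 0.1342 0.0512]
scene red [250 178   6   3   9] [252.  179.1] 1.854 [0.8098 0.1755 0.0266]
scene red [219 182   7   6  27] [221.6 184.1] 1.487 [0.4909 0.0636 0.1984]
scene red [232 187   8  21  57] [235.4 198.5] 1.502 [0.5069 0.0219 0.1515]
scene yel [263 198   6   7  34] [265.4 201.3] 1.402 [ 0.4889 -0.1059  0.1988]
```

Request:
{"api": "jog_arm", "payload": {"increments": [[0,0,-0.008,0,-1,30,1],[0,0,-0.008,0,-1,52,1],[0,0,-0.008,0,-1,66,1],[0,0,-0.008,0,-1,73,1],[0,0,-0.008,0,-1,73,1]]}}

```text
t: 4.5
tool_pos: [0.5098, -0.1446, 0.209]
ee_rot: [179.8, 0.1, -73.6]
contact_force: [-0.2, 0.5, 0.1]
finger_gap: 0.007
grip_force: 0.0
```

```bash
python3 -c "
from h import *
plan((-.049,-.015),.210)
p,d=arm.camera('scene');blobs('scene',p,d,(205,180,320,265));crop('scene',p,(195,120,325,250),4,'pics/s2.png')"
```

```text
t 4.5 F now [-0.0494 -0.0743  0.209 ] rot [ 1.7981e+02  7.0000e-02 -7.3600e+01] f [-0.2  0.5  0.1] gap 0.007
shift [-59.3  -0.6  -1. ] turn [0.0034 0.0013 0.0048]
scene red [219 182   7   6  26] [221.6 184. ] 1.488 [0.4919 0.0642 0.198 ]
scene red [232 187   8  21  56] [235.4 198.5] 1.502 [0.5071 0.0221 0.1513]
scene yel [263 200   7   5  26] [265.5 202.1] 1.402 [ 0.4876 -0.1071  0.1972]
```

View pics/s2.png

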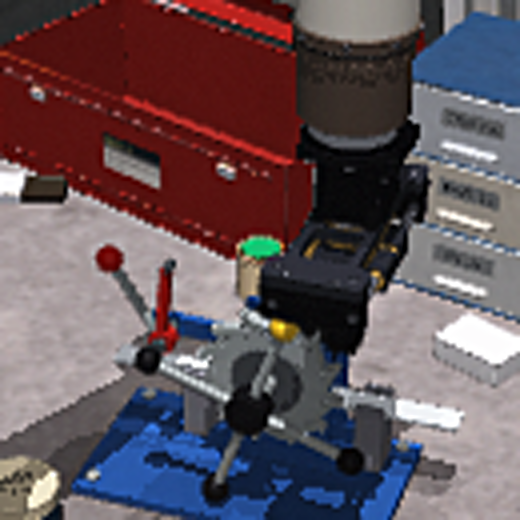

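The pawl leans at its rest, with the knob at (108,258) in the crop. The gripper body partly hides the ball, and the fingers are to its right. I'll push left in stages.

Request:
{"api": "jog_arm", "payload": {"increments": [[0,0,0,-8,0,0,1],[0,0,0,-14,0,0,1],[0,0,0,-19,0,0,1],[0,0,0,-24,0,0,1],[0,0,0,-29,0,0,1],[0,0,0,-34,0,0,1],[0,0,0,-39,0,0,1],[0,0,0,-44,0,0,1],[0,0,0,-49,0,0,1],[0,0,0,-54,0,0,1],[0,0,0,-58,0,0,1],[0,0,0,-59,0,0,1]]}}

```text
t: 5.55
tool_pos: [0.4937, -0.0884, 0.2104]
ee_rot: [180.0, 0.0, -73.6]
contact_force: [0.5, -1.0, 0.3]
finger_gap: 0.006
grip_force: 0.6
```

```bash
python3 -c "
from h import *
plan((-.049,.0),.210)
p,d=arm.camera('scene');blobs('scene',p,d,(205,180,320,265));crop('scene',p,(215,170,305,255),6,'pics/s3.png')
P=np.load('P.npy')
for l in (-4,-14): print([(proj('scene',W(P,ballF(np.radians(l+90*k))))+.5-[215,170])*6 for k in range(4)])"
```

```text
t 5.55 F now [-0.0493 -0.0158  0.2104] rot [ 1.7998e+02  2.0000e-02 -7.3640e+01] f [ 0.5 -1.   0.3] gap 0.006
shift [-15.8  -0.3   0.4] turn [0.0003 0.0003 0.004 ]
scene red [219 181   7   6  29] [221.7 183.9] 1.488 [0.4924 0.0641 0.1984]
scene red [232 187   8  21  57] [235.4 198.5] 1.501 [0.5063 0.0214 0.152 ]
scene yel [252 198   6   4  17] [254.6 199.4] 1.408 [ 0.477  -0.075   0.2002]
[array([240.86261072, 169.20722348]), array([414.45669917, 337.13681044]), array([262.28800375, 449.56296695]), array([ 95.26839235, 290.92093552])]
[array([212.61701327, 167.81882194]), array([410.89337588, 311.99110568]), array([289.15844254, 451.88601222]), array([100.20804522, 315.1340621 ])]
```

View pics/s3.png

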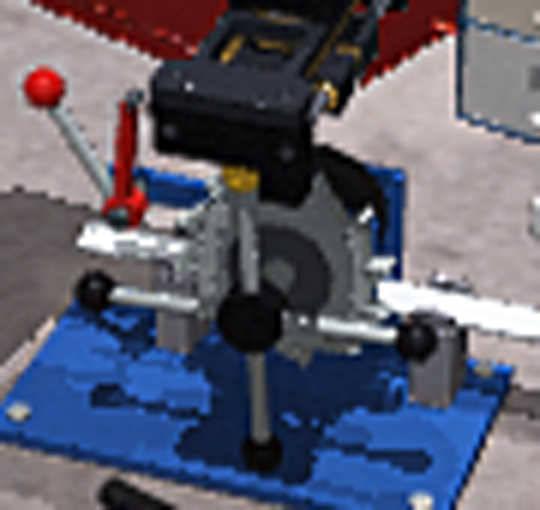

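The black balls at (95,290), (417,338) and (260,453) match a lean of −4°, as planned. The start lean was 18.6° at wheel 0.02 to 0.09, so I'll stop at a lean of about −10.5°. That puts the wheel between about −0.49 and −0.42.

Request:
{"api": "jog_arm", "payload": {"increments": [[0,0,0,-4,0,0,1],[0,0,0,-8,0,0,1],[0,0,0,-10,0,0,1],[0,0,0,-11,0,0,1],[0,0,0,-11,0,0,1],[0,0,0,-11,0,0,1]]}}

```text
t: 6.1
tool_pos: [0.4907, -0.0783, 0.2104]
ee_rot: [180.0, 0.0, -73.7]
contact_force: [0.4, -0.7, 0.1]
finger_gap: 0.006
grip_force: 0.1
```

```bash
python3 -c "
from h import *
plan((-.049,-.06),.290)
p,d=arm.camera('scene');crop('scene',p,(215,170,305,255),6,'pics/s4.png')
P=np.load('P.npy')
for l in (-8,-10,-12): print([((proj('scene',W(P,ballF(np.radians(l+90*k))))+.5-[215,170])*6).round() for k in range(4)])"
```

```text
t 6.1 F now [-0.0493 -0.0053  0.2104] rot [ 1.7998e+02  3.0000e-02 -7.3670e+01] f [ 0.4 -0.7  0.1] gap 0.006
shift [ 54.7  -0.  -79.7] turn [0.0003 0.0005 0.0035]
[array([229., 168.]), array([414., 327.]), array([273., 451.]), array([ 97., 301.])]
[array([224., 168.]), array([413., 322.]), array([278., 451.]), array([ 98., 305.])]
[array([218., 168.]), array([412., 317.]), array([284., 452.]), array([ 99., 310.])]
```

View pics/s4.png

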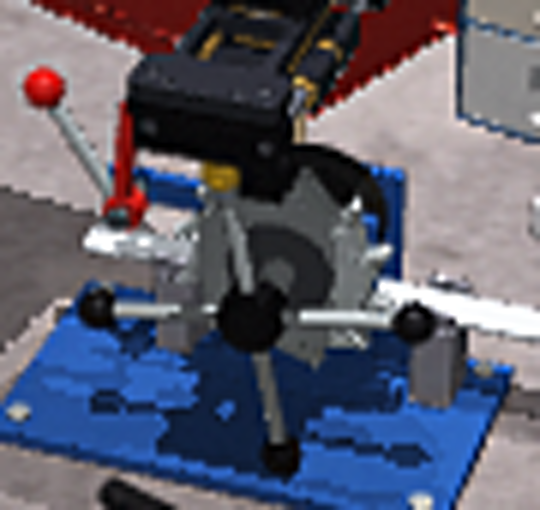

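The balls at (97,307), (414,323) and (281,456) indicate a lean of about −10.5°, on target. I'll back off, rise and go over to the left of the knob.

Request:
{"api": "jog_arm", "payload": {"increments": [[0,0,0,10,0,0,1],[0,0,0,22,0,0,1],[0,0,0,25,0,-25,1],[0,0,0,25,0,-55,1],[0,0,0,10,-5,-75,1],[0,0,0,-20,-15,-75,1],[0,0,0,-55,-25,-75,1],[0,0,0,-90,-35,-75,1],[0,0,0,-125,-45,-75,1],[0,0,0,-155,-49,-75,1],[0,0,0,-175,-49,-75,1],[0,0,0,-180,-49,-75,1]]}}

```text
t: 7.15
tool_pos: [0.4874, 0.1097, 0.2854]
ee_rot: [180.0, 0.0, -73.5]
contact_force: [-0.8, -0.4, -0.3]
finger_gap: 0.004
grip_force: 0.0
```

Request:
{"api": "jog_arm", "payload": {"increments": [[0,0,0,0,0,5,1],[0,0,0,0,0,30,1],[0,0,0,0,0,55,1],[0,0,0,0,0,70,1],[0,0,0,0,0,75,1],[0,0,0,0,0,75,1]]}}

```text
t: 7.65
tool_pos: [0.487, 0.1063, 0.2091]
ee_rot: [179.8, -0.1, -73.8]
contact_force: [-0.2, -0.3, -0.1]
finger_gap: 0.007
grip_force: 0.0
```

```bash
python3 -c "
from h import *
plan((-.0,.082),.210)
p,d=arm.camera('scene');blobs('scene',p,d,(205,180,320,265));crop('scene',p,(190,150,310,255),5,'pics/s5.png')
P=np.load('P.npy');print(proj('scene',W(P,ballF(np.radians(-10.5)))))"
```

```text
t 7.65 F now [-0.0015  0.1731  0.2091] rot [ 1.7981e+02 -5.0000e-02 -7.3780e+01] f [-0.2 -0.3 -0.1] gap 0.007
shift [91.1 -1.4 -0.8] turn [ 0.0034 -0.001   0.0017]
scene red [219 181   7   6  27] [221.9 183.9] 1.487 [0.492  0.063  0.1989]
scene red [232 187   8  21  56] [235.4 198.5] 1.503 [0.5074 0.0223 0.1511]
scene yel [249 195   7   6  33] [251.6 197.5] 1.413 [ 0.4773 -0.0635  0.2026]
[251.56387916 197.46409946]
```

View pics/s5.png

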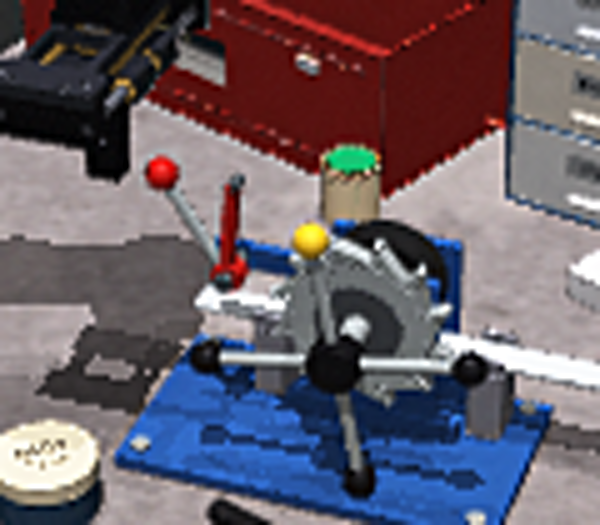

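The ball, now in full view at (251.6,197.5), is exactly where −10.5° predicts. The fingertip is to the left of the knob. I'll swing the pawl back.

Request:
{"api": "jog_arm", "payload": {"increments": [[0,0,0,8,0,0,1],[0,0,0,16,0,0,1],[0,0,0,24,-1,0,1],[0,0,0,32,-1,0,1],[0,0,0,40,-1,0,1],[0,0,0,48,-1,0,1],[0,0,0,56,-1,0,1],[0,0,0,64,-1,0,1],[0,0,0,72,-1,0,1],[0,0,0,80,-1,0,1],[0,0,0,87,-1,0,1],[0,0,0,90,-1,0,1]]}}

```text
t: 8.7
tool_pos: [0.5138, 0.0209, 0.2104]
ee_rot: [180.0, -0.0, -73.7]
contact_force: [0.2, 0.6, -0.4]
finger_gap: 0.006
grip_force: 0.0
```

Request:
{"api": "jog_arm", "payload": {"increments": [[0,0,0,0,0,0,1],[0,0,0,-12,0,0,1],[0,0,0,-25,0,0,1],[0,0,0,-45,0,-20,1],[0,0,0,-70,0,-40,1],[0,0,0,-90,0,-60,1],[0,0,0,-90,0,-70,1]]}}

```text
t: 9.28
tool_pos: [0.4883, 0.1116, 0.2833]
ee_rot: [-179.7, 0.1, -73.4]
contact_force: [0.6, -0.3, 0.5]
finger_gap: 0.007
grip_force: 0.0
```

```bash
python3 -c "
from h import *
plan((-.0,.082),.210)
p,d=arm.camera('scene');blobs('scene',p,d,(205,180,320,265));crop('scene',p,(205,165,305,255),6,'pics/s6.png')
P=np.load('P.npy');print([proj('scene',W(P,knobF(a))).round(2) for a in (0,.05,.1,.2)])"
```

```text
t 9.28 F now [0.0012 0.1778 0.2833] rot [-1.7973e+02  5.0000e-02 -7.3420e+01] f [ 0.6 -0.3  0.5] gap 0.007
shift [95.9  2.3 73.2] turn [-0.0047  0.0009  0.008 ]
scene red [241 183   7   7  30] [244.3 186.1] 1.462 [ 0.5125 -0.0099  0.2065]
scene red [232 199  18   9  55] [240.4 202.3] 1.503 [0.5116 0.0058 0.1407]
scene yel [249 195   7   7  35] [251.7 197.7] 1.415 [ 0.4789 -0.0627  0.2008]
[array([244.02, 186.24]), array([242.91, 185.64]), array([241.77, 185.08]), array([239.46, 184.11])]
```

View pics/s6.png

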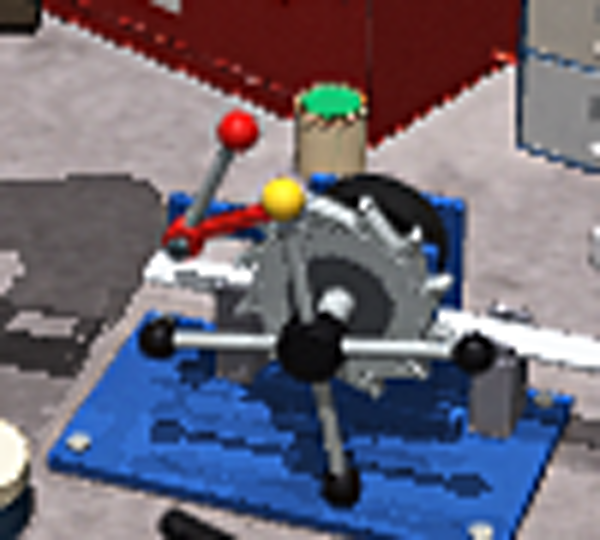

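The knob centroid (244.3,186.1) matches its starting seated position exactly (244.3,186.1), so the pawl is at about 0 rad. The ball is still one notch back at (251.7,197.7), and the arm is clear of everything. I'm handing in.

```bash
python3 -c "
from plant import arm
print(arm.hand_in())"
```

```text
the job is handed in; nothing more can be done
None
```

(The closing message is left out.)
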